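# Feed a brace bar through the press guard and hold it at the stop

## Robot

A 7-joint arm with a two-finger parallel gripper is mounted at the origin on the work surface. World frame = base frame: x ahead of the robot, y to its left, z up, the work surface at z = 0. Lengths are in m, angles in rad, forces in N, time in s.
With the tool pointing down it reaches from about 0.4 to 0.85 m from the base axis. Payload 10.4 kg.
Tool frame: the origin (TCP) lies at the very end of the fingers, on their centre line; the grasp point (between the pads) lies 19 mm behind it; x points along the fingers, y is the direction in which the jaws open and shut, and the axes are right-handed (so a half turn about x gives the same grasp; the last joint's range is limited). The gripper opens to 85 mm and grips with 20 to 120 N. Pads are 22 mm wide; open, the fingers measure 114 mm over their backs; the gripper's body (76 mm by 85 mm) begins 54 mm behind the grasp point. The pads swing forward as they close: fully open they stand 13 mm farther back than shut.
Start: joints at [-1.301, 0.332, -0.065, 1.46, 0.022, 1.35, -0.088], TCP at [0.18, 0.598, 0.231] pointing down, gripper open.
Joint ranges: [-2.6, 2.6], [-0.5, 2.12], [-1.47, 1.34], [0.16, 2.42], [-1.27, 4.41], [0.06, 2.06], [-2.6, 2.6]. Speed limits (rad/s): [2.22, 2.22, 2.79, 2.79, 3.14, 3.14, 3.14].

## Interface

Orientations are given as a unit quaternion [x, y, z, w].
In Python, from workcell import monitor, camera, ticket, regions_of gives the robot as it stands.
- The arm moves only by the tool step_arm, never from a script. Its argument "increments" is a list of rows, each a list of 5 numbers: the finger opening in m, from 0 to 0.0854, then the shift along the world's x, y, z in m, then the turn about the world's z in rad. A call has 1 to 12 rows; each row shifts and turns the commanded pose from where the row before left it; what a row does not reach is not made up. A row lasts 1/12 s, in which the tool goes at most 41.7 mm and 7.16 degrees, less where a joint would pass 70% of its speed; a pose out of reach is approached as far as the arm can. A call with a gripper value outside its range is refused whole. The fingers move at their own pace and stop on an object; "force" is the grip in N (left out, the last holds). Time passes only in rows, so rows that do not move let the fingers close. It gives the time, the measured TCP pose, the force and the opening at its end, in the units of the state.
- monitor.get_obs(): the state, without advancing time (a new reading comes with each control period).
- camera(name): name is "scene" or "top"; returns a dict with "color" (400x640x3 uint8, red, green, blue), "range_z" (400x640 float32, m along the optical axis (not along the pixel's ray), 0 where there is no reading), "fx", "fy", "cx", "cy" (pixels), "cam_to_world" (4x4, takes a point from camera to world coordinates). Camera axes: x right, y up, looking along -z (the intrinsics and any distortion apply to the point x, -y, -z); pixel columns grow to the right and rows downward; lengths in m; the calibration is good to about 2 mm. A picture is of the moment at which its call begins.
- ticket.hand_in(): hands the job in, once; it reports no verdict.
Trained networks look in a picture, given as the dict that the camera call returned (one of the last four; its "shot" number tells which), for a name from the list of things; names that differ only in an ending like _2 or _b are one class to them, and where a whole thing is asked for, a point or a joint stands for the part that bears it (a point fixed in the world has none). Each returns a list of dicts, best first, with "p" (0 to 1); they miss things now and then, are a little off and sometimes report something else, mostly with a low value. They report only what shows in the picture. A call takes as long as a camera call.
- regions_of(picture, query): "region" (400x640 bool, what is visible of it) and "centre" ([row, column] in pixels, amid what is visible of it).
The state is a dict: "clock": time; "joint_pos": joint angles; "joint_velocities": joint speeds; "tau": joint torques, N m; "position": TCP position; "ee_rot": TCP orientation; "ft_force": force on the tool from outside, world axes, zero at the start; "torque": the same for the moment, N m; "grip_width": opening from 0.0 (shut) to 1.0 (fully open).
Only numpy, scipy, OpenCV 4.12 (cv2) and the standard library are available. Lean on these libraries where they do the work, as an engineer would, in place of code of your own. Each camera call takes 0.05 s, during which the arm holds its last target. There are 200 camera calls.

## Task

Pull the top drawer of the grey steel cabinet well open and take out the flat aluminium brace bar. Feed the bar's plain end level through the narrow feed window in the guard of the blue screw press until that end meets the stop behind the die, ready to be punched, and finish while still gripping the bar and holding it level there. Leave the hammer, spanner, tin, mug and steel ring on the bench where they are.

Things in the scene. Friction and masses are not known exactly. Their poses are not given: they have to be found in the camera images.
- cabinet_drawer0_handle (a point): Middle of the top drawer's handle on the grey steel two-drawer cabinet (280 deep, 340 wide, 160 high): a level round bar 11 thick, 120 long along y, 35 in front of the drawer front (29 free behind it), 122 above the bench, open to fingers from above. Axes as the cabinet: the drawer fronts face its -x, drawers slide along -x, z up. Moves with the drawer.
- drawer_rim (a point): Middle of the top edge of the TOP drawer's front panel (15 thick), 148 above the bench; axes as the cabinet, moves with the drawer. The drawer starts shut or up to 15 open, travels 197 in all, moves easily (1 N plus damping) and stays where left; drawn out 180 the bar lies clear of the cabinet. Inner floor 90 above the bench; two wooden runners 30 high, 18 wide lie along x, 95 off its middle.
- bar_center (a point): Centre (mid-length, half-way up) of the brace bar: aluminium flat bar 240 long, 24 wide, 6 thick, about 100 g. Own x runs along it from the round hinge head (34 across, also 6 thick, centre at x = -103) to the plain end (x = +120); z up. Mass centre at x = -8. It lies flat across the top drawer on its runners, plain end to the cabinet's -y, underside 120 above the bench, 30 free below.
- bar_tip (a point): Centre of the bar's plain square end, at bar x = +120, half-way up; axes as the bar. When home, the bar from x = +36 to the tip is in the guide or behind it; a grip at about x = -55 then stays 90 away from the guide block.
- press: Blue two-column hand screw press, fixed: base 230 x 290 x 110 high, crosshead up to 425, handle at the rear. Origin: centre of its underside, below the ram. It stands to the robot's right, its guarded front (own -x) facing world +y turned 10 to 28 degrees to +x; its own x is the level feed direction, z up. The base reaches 115 in front of the origin and passes under the bar.
- press_window (a point): Middle of the feed window at the front face of the steel guide block in the guard, 180 above the bench, 72 in front of the press origin; axes as the press. Opening 26 wide (y) x 8 high, 16 deep: 2 mm more than the bar each way. 45 degree lips reach 8 farther out, so its mouth is 42 x 24. Guide block 76 wide x 46 high; the guard behind it reaches 265 above the bench.
- press_stop (a point): Middle of the face of the fixed steel end stop behind the die, at window height, 84 beyond press_window along the press's x; axes as the press. The bar's plain end meets this face when home. The die's top is 174 above the bench, 2 below the window's lower edge; the raised punch hangs 27 above the bar.
- hammer: Bystander: hammer, 260 long, lying on the bench near the robot.
- wrench: Bystander: flat spanner, 180 long, lying on the bench in front of the robot.
- rivet_tin: Bystander: round tin, 66 in diameter, 50 high, between cabinet and press.
- mug: Bystander: white mug, 80 in diameter, 90 high, beyond the tin.
- die_ring: Bystander: heavy dark steel ring, 84 in diameter, 30 high, lying on the bench between press and cabinet.

How it is judged:
By the outcome, as a careful person would: the job done as asked, in the order asked, and still so for the second after the job is handed in, while the arm keeps its last pose, push and grip.
It also fails if it takes over 61 s, if anything falls off the work surface, if the arm or the gripper's body presses on something with over 40 N, if the wrist force passes 120 N, or if a joint passes its speed limit or range.

## Working session

There is one attempt and no reset: what is moved stays moved. The work goes in short steps, Python scripts to look and compute and a tool call to move; the robot and the scene stay as the last step left them, time stands still between calls to the robot, and variables do not carry over. Pictures are saved under pics/ and viewed, about 8 in all and at most 12, crops included, and the job is handed in when it is done.

Besides the shell and the picture viewer there is one more tool, called in YAML: its name, and indented under it one key for each argument. step_arm: Moves the arm, as the interface text tells. Its arguments: {"type":"object","properties":{"increments":{"type":"array"},"force":{"type":"number"}},"required":["increments"]}

```bash
mkdir -p pics; cat > h.py <<'E'
import numpy as np, cv2
from workcell import monitor, camera, ticket, regions_of
def cloud(c):
    z=c["range_z"]; v,u=np.mgrid[0:400,0:640]
    P=np.stack([(u-c["cx"])/c["fx"]*z,-(v-c["cy"])/c["fy"]*z,-z,np.ones_like(z)],-1)@np.array(c["cam_to_world"]).T
    P=P[...,:3].copy(); P[z<=0]=np.nan; return P
def save(c,n): cv2.imwrite(f"pics/{n}.png",c["color"][...,::-1])
E
python3 - <<'E'
from h import *
np.set_printoptions(precision=4,suppress=True)
o=monitor.get_obs(); print(o)
ims=[]
for n in("scene","top"):
    c=camera(n); ims.append(c["color"]); P=cloud(c); print(n,[k for k in c],c["cam_to_world"])
    for q in("cabinet_drawer0_handle","drawer_rim","bar_center","press","press_window","rivet_tin","mug","die_ring","hammer","wrench"):
        for r in regions_of(c,q)[:1]:
            m=r["region"]; pts=P[m]; print(q,round(r["p"],2),r["centre"],m.sum(),np.nanmedian(pts,0),np.nanmin(pts,0),np.nanmax(pts,0))
    save(c,n+"0")
E
```

```text
{'clock': 0.0, 'joint_pos': array([-1.3006,  0.3329, -0.0647,  1.4609,  0.0216,  1.3499, -0.0885]), 'joint_velocities': array([-0.0018,  0.0003, -0.0009,  0.0019,  0.0014,  0.0004, -0.0004]), 'tau': array([ -0.0004, -62.5451,   0.0489, -39.1594,   0.0162,   0.0102,
         0.    ]), 'position': array([0.1803, 0.598 , 0.2305]), 'ee_rot': array([ 0.1026,  0.6996, -0.1036,  0.6995]), 'ft_force': array([ 0.1777,  0.0936, -0.1934]), 'torque': array([ 0.0056, -0.0553, -0.0088]), 'grip_width': 1.000411249912676}
scene ['color', 'range_z', 'fx', 'fy', 'cx', 'cy', 'cam_to_world', 'shot'] [[-0.7837 -0.4678  0.4085  1.0901]
 [ 0.6211 -0.5927  0.5128  0.6849]
 [ 0.0023  0.6556  0.7551  1.1469]
 [ 0.      0.      0.      1.    ]]
cabinet_drawer0_handle 0.58 [295.6, 373.5] 904 [0.6477 0.3489 0.145 ] [ 0.5534  0.0932 -0.0077] [0.6815 0.5015 0.1601]
drawer_rim 0.75 [297.0, 374.3] 973 [0.6461 0.3465 0.1448] [ 0.5349  0.1724 -0.0088] [0.6806 0.5012 0.162 ]
press 0.92 [129.3, 273.4] 10486 [ 0.5212 -0.2472  0.2074] [-0.7635 -2.1543 -0.772 ] [ 0.682  -0.1211  0.5051]
press_window 0.72 [131.0, 276.9] 998
[... 984 characters left out ...]
14] [ 0.597   0.1647 -0.0022] [0.6774 0.4964 0.1586]
press_window 0.63 [207.0, 411.0] 8108 [ 0.4838 -0.2684  0.2996] [ 0.2908 -0.5762 -0.0068] [ 0.7044 -0.13    0.5097]
rivet_tin 0.82 [156.4, 335.4] 339 [ 0.6817 -0.0792  0.0495] [ 0.6518 -0.1151 -0.0077] [ 0.7275 -0.048   0.0588]
mug 0.71 [120.3, 345.9] 634 [ 0.8187 -0.1076  0.0313] [ 0.7644 -0.1662 -0.0051] [ 0.8698 -0.0631  0.0995]
die_ring 0.86 [178.2, 323.1] 370 [ 0.5846 -0.0275  0.0303] [ 0.5454 -0.0692 -0.0014] [0.6223 0.0129 0.0411]
hammer 0.76 [263.8, 196.6] 737 [0.3249 0.3851 0.0246] [ 0.2747  0.2218 -0.0037] [0.3614 0.4818 0.0375]
wrench 0.51 [238.5, 306.6] 244 [0.3989 0.0303 0.0083] [ 0.3172 -0.0025 -0.0034] [0.4705 0.0633 0.0202]
```

```bash
python3 - <<'E'
import cv2
a=cv2.imread('pics/scene0.png');b=cv2.imread('pics/top0.png')
cv2.imwrite('pics/v1.png',cv2.resize(a,(800,500)))
cv2.imwrite('pics/v2.png',cv2.resize(b[60:310,120:520],(800,500)))
E
```

```text
(no output)
```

View pics/v1.png

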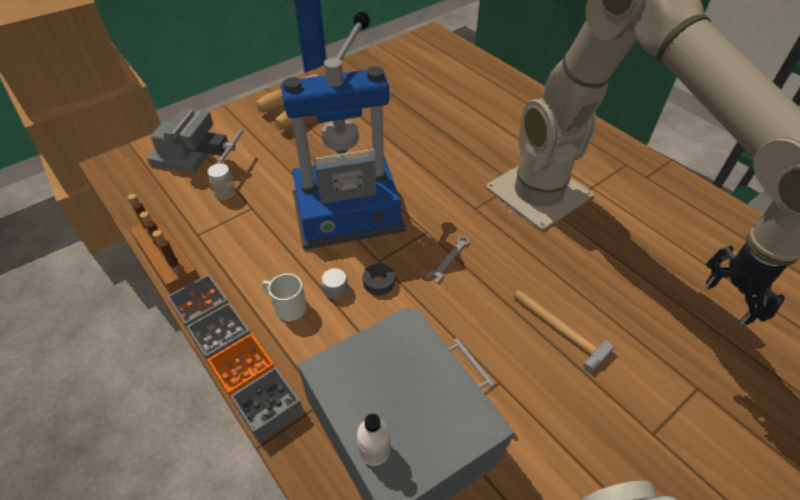

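View pics/v2.png

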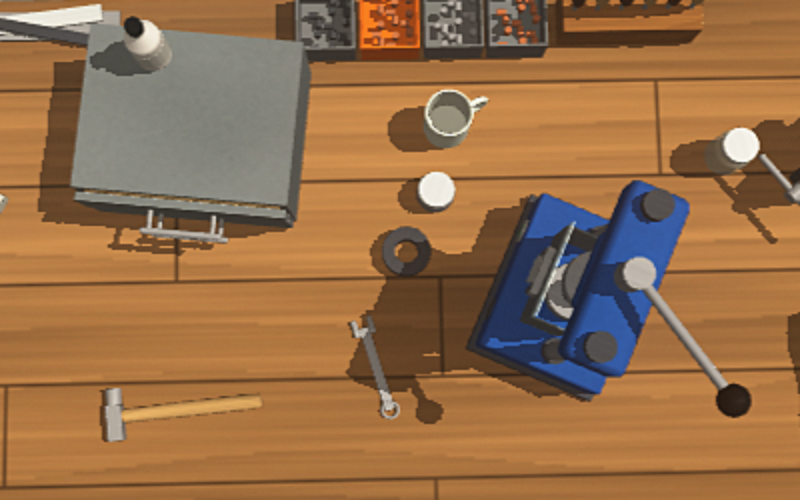

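The scene view (v1) shows the shut drawer with its handle at about (472,363) and the guide block in the press guard at about (348,183). In the top view crop (v2) the handle is at about (185,228). Next I'll measure geometry from the depth data.

```bash
cat > m1.py <<'E'
from h import *
np.set_printoptions(precision=4,suppress=True)
def rect(p): 
    r=cv2.minAreaRect(p[:,:2].astype(np.float32)*1000); return r
for n in("scene","top"):
    c=camera(n);P=cloud(c).reshape(-1,3);P=P[np.isfinite(P).all(1)]
    t=P[(abs(P[:,2]-.16)<.006)&(P[:,0]>.5)&(P[:,1]>.1)&(P[:,1]<.55)]
    r=rect(t); print(n,"cabtop",r,np.median(t[:,2]))
    # fit of the -x edge of the top: bins in y
    h=P[(abs(P[:,2]-.122)<.015)&(P[:,0]>.5)&(P[:,0]<.66)&(P[:,1]>.15)&(P[:,1]<.55)]
    print("handle",rect(h),np.median(h,0),len(h),np.percentile(h[:,2],95))
    # press guard plane
    g=P[(P[:,2]>.21)&(P[:,2]<.26)&(P[:,0]>.35)&(P[:,0]<.65)&(P[:,1]<-.12)&(P[:,1]>-.32)]
    best=None;rng=np.random.default_rng(0)
    def plane(g,tol=.003,it=500):
        b=None
        for _ in range(it):
            i=g[rng.choice(len(g),2)][:,:2];d=i[1]-i[0]
            if np.hypot(*d)<.03: continue
            nn=np.array([-d[1],d[0]])/np.hypot(*d);nn*=np.sign(nn[1])
            if nn[1]<.7: continue
            m=abs((g[:,:2]-i[0])@nn)<tol
            if b is None or m.sum()>b.sum(): b=m
        q=g[b];mu=q[:,:2].mean(0);w=np.linalg.svd(q[:,:2]-mu,full_matrices=0)[2][1];w*=np.sign(w[1])
        return q,w,mu
    for lo,hi in((.21,.262),(.16,.2),(.03,.1)):
        g=P[(P[:,2]>lo)&(P[:,2]<hi)&(P[:,0]>.3)&(P[:,0]<.7)&(P[:,1]<-.08)&(P[:,1]>-.34)]
        if len(g)<50: continue
        q,w,mu=plane(g); s=(q[:,:2])@np.array([w[1],-w[0]])
        print("plane z",lo,hi,len(q),len(g),"a deg",np.degrees(np.arctan2(w[0],w[1])),"dist",mu@w,"lat",np.percentile(s,[0,2,50,98,100]))
    b=P[(abs(P[:,2]-.11)<.004)&(P[:,0]>.3)&(P[:,0]<.75)&(P[:,1]<-.08)&(P[:,1]>-.5)]
    if len(b)>20: print("base",rect(b))
E
python3 m1.py
```

```text
scene cabtop ((794.4760131835938, 317.9691162109375), (342.3570556640625, 267.19036865234375), 83.76481628417969) 0.15853150213987593
handle ((619.5615844726562, 339.02911376953125), (126.26666259765625, 31.42357635498047), 83.10017395019531) [0.6127 0.3444 0.1242] 243 0.12780125658112756
plane z 0.21 0.262 495 868 a deg 24.397613054328332 dist 0.006697872387941699 lat [0.5012 0.5042 0.5786 0.6488 0.6514]
plane z 0.16 0.2 163 604 a deg 24.647047578364244 dist 0.00967490414444453 lat [0.5022 0.5029 0.6167 0.6497 0.651 ]
plane z 0.03 0.1 835 1184 a deg 24.515739312841664 dist 0.05315566587920655 lat [0.4447 0.4493 0.5729 0.7057 0.7109]
base ((505.4369201660156, -282.16253662109375), (208.81521606445312, 269.2109375), 64.9262924194336)
top cabtop ((784.5346069335938, 316.6868896484375), (342.5881042480469, 285.0904541015625), 83.97087860107422) 0.16086604159497153
handle ((627.7551879882812, 325.1645202636719), (332.1119079589844, 61.300289154052734), 89.5678939819336) [0.6272 0.3231 0.1262] 352 0.1356273394712757
plane z 0.21 0.262 125 197 a deg 24.401963207749766 dist 0.002780708841221988 lat [0.5009 0.5019 0.5763 0.6479 0.6495]
plane z 0.16 0.2 49 213 a deg 23.811513782378796 dist 0.01071973434589715 lat [0.5383 0.5398 0.5734 0.6097 0.6107]
plane z 0.03 0.1 132 360 a deg 24.38565787853915 dist 0.04846888976879848 lat [0.4342 0.4464 0.5633 0.6976 0.7014]
base ((501.4871520996094, -287.9552001953125), (207.32156372070312, 268.9179382324219), 65.78173828125)
```

```bash
python3 - <<'E'
from h import *
np.set_printoptions(precision=4,suppress=True)
th=np.radians(-6.1);X=np.array([np.cos(th),np.sin(th)]);Y=np.array([-X[1],X[0]])
for n in("scene","top"):
    c=camera(n);P=cloud(c).reshape(-1,3);P=P[np.isfinite(P).all(1)]
    u=P[:,:2]@X;v=P[:,:2]@Y
    m=(u>.5)&(u<.8)&(v>.2)&(v<.6)&(P[:,2]>.09)
    for lo,hi in((.105,.14),(.14,.154),(.154,.17)):
        k=m&(P[:,2]>lo)&(P[:,2]<hi); h,e=np.histogram(u[k],np.arange(.54,.7,.005))
        print(n,lo,[(round(a,3),b) for a,b in zip(e,h) if b])
        if lo==.105:
            kk=k&(u<u[k].min()+.012); print("front bar",np.median(P[kk],0),np.percentile(v[kk],[2,50,98]),np.percentile(u[kk],[5,50,95]),np.polyfit(P[kk,1],P[kk,0],1))
E
```

```text
scene 0.105 [(np.float64(0.56), np.int64(4)), (np.float64(0.565), np.int64(60)), (np.float64(0.57), np.int64(110)), (np.float64(0.575), np.int64(35)), (np.float64(0.58), np.int64(12)), (np.float64(0.585), np.int64(10)), (np.float64(0.59), np.int64(13)), (np.float64(0.595), np.int64(2)), (np.float64(0.605), np.int64(4)), (np.float64(0.61), np.int64(7)), (np.float64(0.615), np.int64(7)), (np.float64(0.62), np.int64(1)), (np.float64(0.625), np.int64(6)), (np.float64(0.63), np.int64(7)), (np.float64(0.635), np.int64(6)), (np.float64(0.64), np.int64(7)), (np.float64(0.645), np.int64(6)), (np.float64(0.65), np.int64(7)), (np.float64(0.655), np.int64(5)), (np.float64(0.66), np.int64(8)), (np.float64(0.665), np.int64(7)), (np.float64(0.67), np.int64(8)), (np.float64(0.675), np.int64(7)), (np.float64(0.68), np.int64(7)), (np.float64(0.685), np.int64(7)), (np.float64(0.69), np.int64(7))]
front bar [0.6115 0.3425 0.1247] [0.3426 0.4055 0.4637] [0.5662 0.5722 0.5756] [0.1048 0.5755]
scene 0.14 [(np.float64(0.6), np.int64(4)), (np.float64(0.605), np.int64(198)), (np.float64(0.61), np.int64(228)),
[... 2726 characters left out ...]
t64(0.69), np.int64(2))]
top 0.154 [(np.float64(0.6), np.int64(6)), (np.float64(0.605), np.int64(9)), (np.float64(0.61), np.int64(4)), (np.float64(0.615), np.int64(2)), (np.float64(0.62), np.int64(123)), (np.float64(0.625), np.int64(169)), (np.float64(0.63), np.int64(169)), (np.float64(0.635), np.int64(174)), (np.float64(0.64), np.int64(166)), (np.float64(0.645), np.int64(179)), (np.float64(0.65), np.int64(163)), (np.float64(0.655), np.int64(174)), (np.float64(0.66), np.int64(166)), (np.float64(0.665), np.int64(165)), (np.float64(0.67), np.int64(164)), (np.float64(0.675), np.int64(175)), (np.float64(0.68), np.int64(168)), (np.float64(0.685), np.int64(166)), (np.float64(0.69), np.int64(162))]
```

step_arm:
  increments:
    - [0.03,0.027,-0.016,0,-0.087]
    - [0.03,0.027,-0.016,0,-0.087]
    - [0.03,0.027,-0.016,0,-0.087]
    - [0.03,0.027,-0.016,0,-0.087]
    - [0.03,0.027,-0.016,0,-0.087]
    - [0.03,0.027,-0.016,0,-0.087]
    - [0.03,0.027,-0.016,0,-0.087]
    - [0.03,0.027,-0.016,0,-0.087]
    - [0.03,0.027,-0.016,0,-0.087]
    - [0.03,0.027,-0.016,0,-0.087]
    - [0.03,0.027,-0.016,0,-0.087]
    - [0.03,0.027,-0.016,0,-0.087]

```text
clock: 2.3
position: [0.5055, 0.4056, 0.2315]
ee_rot: [0.439, 0.554, -0.439, 0.554]
ft_force: [-0.5, 0.9, 0.0]
grip_width: 0.353
```

step_arm:
  increments:
    - [0.03,0.026,-0.017,0,-0.085]
    - [0.03,0.026,-0.017,0,-0.085]
    - [0.03,0.026,-0.017,0,-0.085]
    - [0.03,0.026,-0.017,0,-0.085]
    - [0.03,0,0,0,0]
    - [0.03,0,0,0,0]
    - [0.03,0,0,0,0]

```text
clock: 2.88
position: [0.6081, 0.3389, 0.2311]
ee_rot: [-0.525, -0.473, 0.526, -0.473]
ft_force: [-0.5, 0.4, -0.1]
grip_width: 0.35
```

step_arm:
  increments:
    - [0.03,0,0,-0.025,0]
    - [0.03,0,0,-0.025,0]
    - [0.03,0,0,-0.02,0]
    - [0.03,0,0,-0.015,0]
    - [0.03,0,0,-0.015,0]
    - [0.03,0,0,-0.015,0]
    - [0.03,0,0,-0.01,0]
    - [0.03,0,0,0,0]

```text
clock: 3.55
position: [0.6074, 0.3397, 0.1056]
ee_rot: [-0.525, -0.474, 0.525, -0.473]
ft_force: [-0.6, 0.6, 1.2]
grip_width: 0.351
```

step_arm:
  increments:
    - [0.0,0,0,0,0]
    - [0.0,0,0,0,0]
    - [0.0,0,0,0,0]
    - [0.0,0,0,0,0]
  force: 30

```text
clock: 3.88
position: [0.6081, 0.3393, 0.1068]
ee_rot: [0.526, 0.473, -0.525, 0.473]
ft_force: [-0.5, 2.8, 1.8]
grip_width: 0.112
```

step_arm:
  increments:
    - [0,-0.005,0.0005,0,0]
    - [0,-0.012,0.0013,0,0]
    - [0,-0.017,0.0018,0,0]
    - [0,-0.018,0.002,0,0]
    - [0,-0.018,0.002,0,0]
    - [0,-0.018,0.002,0,0]
    - [0,-0.018,0.002,0,0]
    - [0,-0.018,0.002,0,0]
    - [0,-0.018,0.002,0,0]
    - [0,-0.018,0.002,0,0]
    - [0,-0.016,0.0016,0,0]
    - [0,-0.01,0.001,0,0]

```text
clock: 4.88
position: [0.4209, 0.3597, 0.1067]
ee_rot: [0.526, 0.473, -0.525, 0.473]
ft_force: [1.5, 5.7, -3.3]
grip_width: 0.113
```

step_arm:
  increments:
    - [0.03,0,0,0,0]
    - [0.03,0,0,0,0]
    - [0.03,0,0,0,0]
    - [0.03,0,0,0.02,0]
    - [0.03,0,0,0.035,0]
    - [0.06,0,0,0.04,0]
    - [0.06,0,0,0.04,0]
    - [0.06,-0.035,-0.01,0.03,0]
    - [0.06,-0.035,-0.01,0.02,0]
    - [0.06,-0.035,-0.01,0,0]
    - [0.06,-0.03,-0.01,0,0]
    - [0.06,0,0,0,0]

```text
clock: 5.88
position: [0.2883, 0.3188, 0.2886]
ee_rot: [0.525, 0.474, -0.525, 0.473]
ft_force: [0.7, 0.5, 0.7]
grip_width: 0.704
```

```bash
python3 - <<'E'
from h import *
np.set_printoptions(precision=4,suppress=True)
th=np.radians(-6.1);X=np.array([np.cos(th),np.sin(th)]);Y=np.array([-X[1],X[0]])
for n in("top","scene"):
    c=camera(n);save(c,n+"1");P=cloud(c)
    for r in regions_of(c,"bar_center")[:2]:
        q=P[r["region"]];q=q[np.isfinite(q).all(1)];print(n,r["p"],r["centre"],len(q),np.median(q,0))
        f=q[abs(q[:,2]-.126)<.008]; print(cv2.minAreaRect(f[:,:2].astype(np.float32)*1000), np.median(f[:,2]))
    q=P.reshape(-1,3);u=q[:,:2]@X;v=q[:,:2]@Y
    k=(abs(q[:,2]-.145)<.006)&(v>.25)&(v<.55)&(u>.38)&(u<.6);h,e=np.histogram(u[k],np.arange(.38,.6,.005));print([(round(float(a),3),int(b)) for a,b in zip(e,h) if b>8])
a=cv2.imread('pics/top1.png')[60:310,120:440];cv2.imwrite('pics/v3.png',cv2.resize(a,None,fx=2.4,fy=2.4))
E
```

```text
top 0.57 [197.4, 208.1] 610 [0.5413 0.3373 0.1266]
((542.4939575195312, 334.2803039550781), (237.23509216308594, 30.43112564086914), 85.16816711425781) 0.12670867732595914
[(0.415, 84), (0.42, 118), (0.425, 121), (0.43, 107), (0.435, 42)]
scene 0.65 [277.6, 398.7] 776 [0.5451 0.3512 0.1243]
((545.4869995117188, 338.49945068359375), (236.71304321289062, 33.16779327392578), 85.32899475097656) 0.12434743922699931
[(0.415, 42), (0.42, 169), (0.425, 187), (0.43, 231), (0.435, 29)]
```

View pics/v3.png

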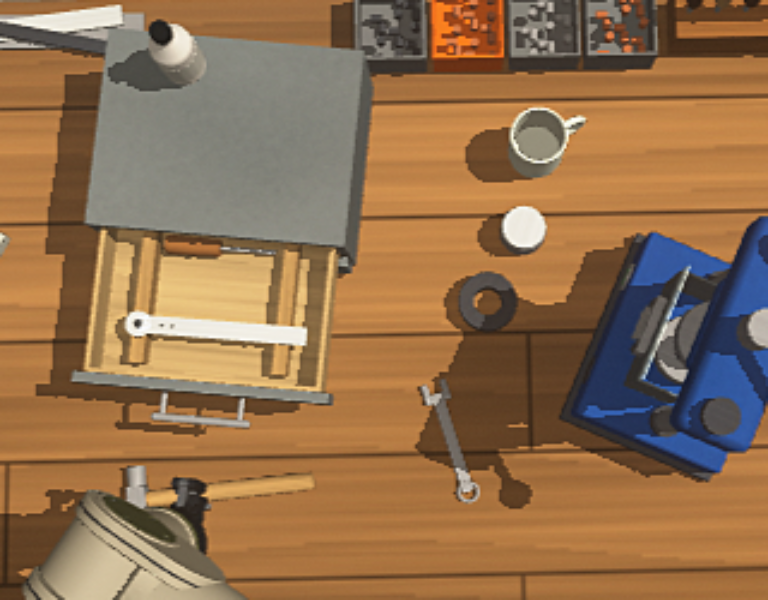

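The top view (v3) shows the drawer drawn out about 185 mm. The bar lies on its runners, with the hinge head at (137,323) and the plain end at (305,336). I'll fit the bar axis next.

```bash
cat > bar.py <<'E'
from h import *
np.set_printoptions(precision=4,suppress=True)
def bar(c,zc,tol=.008,c0=None):
    P=cloud(c);r=regions_of(c,"bar_center")
    if not r: return None
    m=r[0]["region"];q=P[m];q=q[np.isfinite(q).all(1)];q=q[abs(q[:,2]-zc)<tol]
    mu=q[:,:2].mean(0);d=np.linalg.svd(q[:,:2]-mu,full_matrices=0)[2][0];d*=-np.sign(d[1])
    for _ in range(3):
        n=np.array([-d[1],d[0]]);s=(q[:,:2]-mu)@d;t=(q[:,:2]-mu)@n
        lo,hi=s.min(),s.max();B=[(b+.005,np.mean([t[(s>b)&(s<b+.01)].min(),t[(s>b)&(s<b+.01)].max()])) for b in np.arange(lo+.045,hi-.015,.01) if ((s>b)&(s<b+.01)).sum()>3]
        k,t0=np.polyfit(*np.array(B).T,1);mu=mu+n*t0;d=d+k*n;d/=np.linalg.norm(d)
    s=(q[:,:2]-mu)@d;lo,hi=np.percentile(s,[.3,99.7])
    zfit=np.polyfit(s,q[:,2],1)
    print("p",r[0]["p"],"n",len(q),"angle",np.degrees(np.arctan2(d[1],d[0])),"len",hi-lo,"head",mu+d*lo,"tip",mu+d*hi,"z tip",np.polyval(zfit,hi)-.003,"slope deg",np.degrees(np.arctan(zfit[0])))
    print(" grip(-55)",mu+d*(hi-.175), "from head",mu+d*(lo+.065))
    return mu,d,lo,hi
E
python3 - <<'E'
from bar import *
for n in("top","scene"): bar(camera(n),.126)
E
```

```text
p 0.83 n 563 angle -95.47603181951577 len 0.2366275964162231 head [0.5519 0.4522] tip [0.5293 0.2167] z tip 0.12377990670538855 slope deg -0.0961602818922724
 grip(-55) [0.546  0.3909] from head [0.5457 0.3875]
p 0.87 n 745 angle -95.5439613381219 len 0.23336939005697677 head [0.5548 0.4551] tip [0.5323 0.2229] z tip 0.12130870410058102 slope deg 0.038809288575322204
 grip(-55) [0.5492 0.397 ] from head [0.5486 0.3904]
```

step_arm:
  increments:
    - [0.05,0.026,0.007,0,0]
    - [0.05,0.033,0.009,0,0]
    - [0.05,0.035,0.01,0,0]
    - [0.05,0.035,0.01,0,0]
    - [0.05,0.035,0.01,0,0]
    - [0.05,0.035,0.01,0,0]
    - [0.05,0.035,0.01,0,0.008]
    - [0.05,0.025,0.006,0,0]
    - [0.05,0,0,0,0]

```text
clock: 7.03
position: [0.5546, 0.3909, 0.2845]
ee_rot: [-0.523, -0.473, 0.526, -0.475]
ft_force: [0.2, -0.6, -0.8]
grip_width: 0.584
```

step_arm:
  increments:
    - [0.05,0,0,-0.03,0]
    - [0.05,0,0,-0.035,0]
    - [0.05,0,0,-0.035,0]
    - [0.05,0,0,-0.03,0]
    - [0.05,0,0,-0.025,0]
    - [0.05,0,0,-0.016,0]
    - [0.05,0,0,-0.012,0]
    - [0.05,0,0,0,0]
    - [0.05,0,0,0,0]

```text
clock: 7.78
position: [0.5506, 0.3917, 0.1049]
ee_rot: [-0.524, -0.475, 0.524, -0.475]
ft_force: [-1.1, -0.2, 1.8]
grip_width: 0.585
```

step_arm:
  increments:
    - [0.0,0,0,0,0]
    - [0.0,0,0,0,0]
    - [0.0,0,0,0,0]
    - [0.0,0,0,0,0]
    - [0.0,0,0,0,0]
  force: 60

```text
clock: 8.2
position: [0.5513, 0.3923, 0.1066]
ee_rot: [0.525, 0.475, -0.523, 0.475]
ft_force: [-0.9, -1.0, 6.6]
grip_width: 0.264
```

step_arm:
  increments:
    - [0,0,0,0.01,0]
    - [0,0,0,0.02,0]
    - [0,0,0,0.025,0]
    - [0,0,0,0.025,0]
    - [0,0,0,0.02,0]
    - [0,0,0,0,0]

```text
clock: 8.7
position: [0.5522, 0.3927, 0.2107]
ee_rot: [0.527, 0.475, -0.521, 0.475]
ft_force: [0.7, 0.1, -0.7]
grip_width: 0.261
```

step_arm:
  increments:
    - [0,0.003,-0.015,0,-0.01]
    - [0,0.004,-0.025,0,-0.02]
    - [0,0.004,-0.03,0,-0.025]
    - [0,0.005,-0.034,0,-0.03]
    - [0,0.005,-0.034,0,-0.03]
    - [0,0.005,-0.034,0,-0.03]
    - [0,0.005,-0.034,0,-0.03]
    - [0,0.005,-0.034,0,-0.03]
    - [0,0.005,-0.034,0,-0.03]
    - [0,0.005,-0.034,0,-0.03]
    - [0,0.005,-0.034,0,-0.03]
    - [0,0.005,-0.03,0,-0.03]

```text
clock: 9.7
position: [0.6055, 0.0164, 0.2042]
ee_rot: [-0.594, -0.383, 0.595, -0.383]
ft_force: [1.7, -0.2, -0.8]
grip_width: 0.261
```

step_arm:
  increments:
    - [0,0.005,-0.025,0,-0.02]
    - [0,0.004,-0.015,0,-0.01]
    - [0,0.002,-0.012,0,0]
    - [0,0,0,0,0]
    - [0,0,0,0,0]

```text
clock: 10.12
position: [0.6173, -0.0315, 0.2044]
ee_rot: [-0.599, -0.375, 0.6, -0.375]
ft_force: [-0.1, 1.0, -1.5]
grip_width: 0.264
```

```bash
python3 - <<'E'
from bar import *
print(monitor.get_obs()["position"])
for n in("top","scene"):
    c=camera(n);save(c,n+"2")
    bar(c,.222,.015)
a=cv2.imread('pics/top2.png')[120:290,240:440];b=cv2.imread('pics/scene2.png')[40:240,180:420]
cv2.imwrite('pics/v4.png',np.hstack([cv2.resize(a,(400,340)),cv2.resize(b,(400,340))]))
E
```

```text
[ 0.6173 -0.0315  0.2044]
p 0.72 n 276 angle -116.4959431622781 len 0.10151714919791222 head [ 0.5832 -0.0986] tip [ 0.5379 -0.1895] z tip 0.22087942569519867 slope deg -0.6727270948249275
 grip(-55) [ 0.616  -0.0329] from head [ 0.5542 -0.1568]
p 0.67 n 228 angle -120.56364836333324 len 0.10633028709307796 head [0.6506 0.028 ] tip [ 0.5965 -0.0635] z tip 0.21936849935756741 slope deg -0.4347966332914345
 grip(-55) [0.6855 0.0872] from head [ 0.6175 -0.0279]
```

View pics/v4.png

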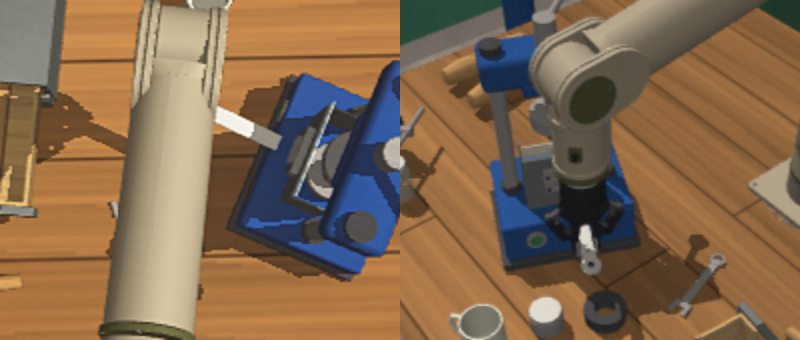

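v4 left (top view) shows the bar's plain end at about (280,145) in front of the guide block at (300,150). v4 right (scene view) shows the hinge head sticking out behind the gripper at about (590,262). I'll align yaw, side shift and height, then check again.

step_arm:
  increments:
    - [0,0.0014,-0.0006,-0.01,0.016]
    - [0,0,0,-0.015,0.016]
    - [0,0,0,-0.01,0]
    - [0,0,0,-0.0045,0]
    - [0,0,0,0,0]
    - [0,0,0,0,0]

```text
clock: 10.82
position: [0.6189, -0.0327, 0.1653]
ee_rot: [-0.593, -0.384, 0.594, -0.384]
ft_force: [-0.0, 0.2, -1.1]
grip_width: 0.258
```

```bash
cat > chk.py <<'E'
from bar import *
from scipy.spatial.transform import Rotation as R
o=monitor.get_obs();y=R.from_quat(o["ee_rot"]).as_matrix();print(o["position"],"x",y[:,0],"jaw",np.degrees(np.arctan2(y[1,1],y[0,1])),o["ft_force"],o["torque"])
c=camera("top");save(c,"top_last");P=cloud(c)
a=np.radians(24.4);w=np.array([np.sin(a),np.cos(a)]);t=np.array([w[1],-w[0]])
q=P.reshape(-1,3);q=q[np.isfinite(q).all(1)];d=q[:,:2]@w;s=q[:,:2]@t
def lat(m,n): print(n,m.sum(),"lat",np.percentile(s[m],[2,98]),"mid",np.mean(np.percentile(s[m],[2,98])),"dist",np.percentile(d[m],[2,50,98]),"z",np.median(q[m,2]))
lat((abs(q[:,2]-.205)<.007)&(s>.5)&(s<.65)&(d>-.005)&(d<.03),"block top")
lat((abs(q[:,2]-.265)<.006)&(s>.48)&(s<.67)&(d>-.03)&(d<.03),"guard top")
m=(abs(q[:,2]-.182)<.009)&(abs(s-.575)<.03)&(d>.022)&(d<.12)
lat(m,"bar")
for lo in np.arange(.02,.12,.02):
    k=m&(d>lo)&(d<lo+.02)
    if k.sum()>5: print(round(lo,2),k.sum(),"lat mid",(s[k].min()+s[k].max())/2,s[k].max()-s[k].min(),"z",np.mean(q[k,2]))
E
python3 chk.py
```

```text
[ 0.6189 -0.0327  0.1653] x [-0.0002 -0.0002 -1.    ] jaw -24.123211645243618 [-0.011   0.1673 -1.1386] [-0.0049 -0.033   0.0007]
block top 125 lat [0.5089 0.6279] mid 0.5683651787542825 dist [0.0025 0.0079 0.016 ] z 0.20388759100452636
guard top 63 lat [0.5036 0.6446] mid 0.5740846483903622 dist [-0.0005  0.0017  0.0029] z 0.2649707427001389
bar 187 lat [0.5643 0.588 ] mid 0.5761565006493296 dist [0.0484 0.083  0.1186] z 0.1846762975679832
0.04 32 lat mid 0.5769941770726903 0.02450087639102383 z 0.1838290269709328
0.06 51 lat mid 0.5758475744302178 0.023484309312360785 z 0.18476144124231839
0.08 50 lat mid 0.5760405985256517 0.023974735786333357 z 0.1851675214321853
0.1 52 lat mid 0.5764272836844366 0.02423714818935896 z 0.18447950326025137
```

step_arm:
  increments:
    - [0,-0.004,-0.007,0,0]
    - [0,-0.0033,-0.0073,0,0]
    - [0,-0.0033,-0.0073,0,0]
    - [0,-0.0033,-0.0073,0,0]
    - [0,-0.0025,-0.0055,0,0]
    - [0,-0.0025,-0.0055,0,0]
    - [0,-0.0025,-0.0055,0,0]
    - [0,0,0,0,0]

```text
clock: 11.53
position: [0.5969, -0.08, 0.1655]
ee_rot: [-0.594, -0.384, 0.594, -0.384]
ft_force: [1.0, -0.9, -0.5]
grip_width: 0.261
```

```bash
python3 chk.py
```

```text
[ 0.5969 -0.08    0.1655] x [ 0.     -0.0005 -1.    ] jaw -24.228404112696875 [ 1.0375 -0.9237 -0.4514] [ 0.0732 -0.0009 -0.0026]
block top 125 lat [0.5149 0.6366] mid 0.5757495307344123 dist [0.0027 0.0082 0.0156] z 0.204150868268705
guard top 71 lat [0.5043 0.6471] mid 0.575729735306589 dist [-0.0169  0.0016  0.0033] z 0.26481634272098353
bar 175 lat [0.5636 0.5872] mid 0.575427001887785 dist [0.0233 0.0556 0.0885] z 0.1846011023953249
0.02 48 lat mid 0.5793353789377685 0.033262334382271774 z 0.18436291788141554
0.04 51 lat mid 0.5753985067806084 0.023740340408738958 z 0.1847512897572611
0.06 49 lat mid 0.5752616644667083 0.024314296164171356 z 0.18489783589775496
0.08 27 lat mid 0.5755872641135857 0.025055512090709442 z 0.18433742103624942
```

step_arm:
  increments:
    - [0,-0.0021,-0.0046,0,0]
    - [0,-0.0021,-0.0046,0,0]
    - [0,-0.0021,-0.0046,0,0]
    - [0,-0.0021,-0.0046,0,0]
    - [0,0,0,0,0]

```text
clock: 12.0
position: [0.5885, -0.0981, 0.1654]
ee_rot: [-0.594, -0.384, 0.594, -0.384]
ft_force: [-0.2, -0.3, -1.0]
grip_width: 0.264
```

```bash
python3 chk.py
```

```text
[ 0.5885 -0.0981  0.1654] x [-0.     -0.0005 -1.    ] jaw -24.215563397834718 [-0.1671 -0.2501 -0.9878] [0.0649 0.0091 0.0427]
block top 129 lat [0.5108 0.6232] mid 0.5670003926075662 dist [0.0029 0.0087 0.0209] z 0.20374178720930236
guard top 71 lat [0.5042 0.6469] mid 0.5755701065760779 dist [-0.0117  0.0015  0.0031] z 0.2645111781290017
bar 107 lat [0.5634 0.5874] mid 0.5754045416952878 dist [0.0236 0.0438 0.0648] z 0.18413712681012195
0.02 44 lat mid 0.5741553062300666 0.022180705387821575 z 0.18490593586214998
0.04 48 lat mid 0.5753491336267595 0.02469322183620659 z 0.18391606909733568
0.06 15 lat mid 0.5763085430716807 0.022816645717257167 z 0.18405816542008882
```

step_arm:
  increments:
    - [0,-0.0021,-0.0046,0,0]
    - [0,-0.0021,-0.0046,0,0]
    - [0,-0.0021,-0.0046,0,0]
    - [0,-0.0021,-0.0046,0,0]
    - [0,-0.0021,-0.0046,0,0]
    - [0,-0.0021,-0.0046,0,0]
    - [0,-0.0021,-0.0046,0,0]
    - [0,-0.0012,-0.0027,0,0]
    - [0,0,0,0,0]
    - [0,0,0,0,0]

```text
clock: 12.88
position: [0.5731, -0.1316, 0.1653]
ee_rot: [0.594, 0.384, -0.593, 0.384]
ft_force: [-0.4, 0.2, -1.3]
grip_width: 0.264
```

step_arm:
  increments:
    - [0,-0.0008,-0.0018,0,0]
    - [0,-0.0008,-0.0018,0,0]
    - [0,-0.0008,-0.0018,0,0]
    - [0,-0.0008,-0.0018,0,0]
    - [0,0,0,0,0]

```text
clock: 13.3
position: [0.57, -0.1387, 0.1654]
ee_rot: [0.594, 0.385, -0.593, 0.384]
ft_force: [-0.1, 0.4, -1.6]
grip_width: 0.26
```

step_arm:
  increments:
    - [0,-0.0004,-0.0009,0,0]
    - [0,-0.0004,-0.0009,0,0]
    - [0,0,0,0,0]

```text
clock: 13.55
position: [0.5698, -0.1388, 0.1654]
ee_rot: [0.594, 0.385, -0.592, 0.385]
ft_force: [3.0, 6.7, -1.9]
grip_width: 0.257
```

step_arm:
  increments:
    - [0,-0.0004,-0.0009,0,0]
    - [0,-0.0004,-0.0009,0,0]
    - [0,0,0,0,0]

```text
clock: 13.8
position: [0.5698, -0.1388, 0.1654]
ee_rot: [0.594, 0.386, -0.592, 0.385]
ft_force: [4.9, 10.9, -1.7]
grip_width: 0.261
```

Contact at about 12 N, so I'll confirm it is the stop by measuring the head end against the guide block.

```bash
python3 - <<'E'
from bar import *
a=np.radians(24.4);w=np.array([np.sin(a),np.cos(a)]);t=np.array([w[1],-w[0]])
ims=[]
for n,cr in(("scene",(slice(70,230),slice(200,400))),("top",(slice(120,280),slice(300,500)))):
    c=camera(n);P=cloud(c);ims.append(cv2.resize(c["color"][cr][...,::-1],(400,320)))
    q=P.reshape(-1,3);q=q[np.isfinite(q).all(1)];d=q[:,:2]@w;s=q[:,:2]@t;z=q[:,2]
    m=(abs(z-.183)<.006)&(abs(s-.575)<.022)&(d>.02)&(d<.2)
    h,e=np.histogram(d[m],np.arange(.02,.2,.005));print(n,[(round(float(x),3),int(y)) for x,y in zip(e,h) if y]); 
    if m.sum(): print("max d",np.sort(d[m])[-5:],"z far",z[m&(d>.12)].mean(),"z near",z[m&(d<.05)].mean())
    f=(z>.165)&(z<.2)&(abs(s-.575)<.036)&(d<.03)&(d>-.01)
    h,e=np.histogram(d[f],np.arange(-.01,.03,.002));print("face",[(round(float(x),3),int(y)) for x,y in zip(e,h) if y])
    b=(z>.02)&(z<.09)&(abs(s-.575)<.12)&(d<.08)&(d>.03);print("base front",np.percentile(d[b],[10,50,90]) if b.sum() else 0)
    p=regions_of(c,"bar_tip");print([(r["p"],r["centre"]) for r in p[:2]])
cv2.imwrite("pics/v5.png",np.hstack(ims))
E
```

```text
scene [(0.06, 4), (0.065, 4), (0.07, 4), (0.075, 6), (0.08, 3), (0.085, 10), (0.09, 7), (0.095, 5), (0.1, 9), (0.105, 9), (0.11, 10), (0.115, 14), (0.12, 23), (0.125, 9), (0.13, 8), (0.135, 12), (0.14, 9), (0.145, 12), (0.15, 10), (0.155, 10), (0.16, 16), (0.165, 14), (0.17, 13), (0.175, 3)]
max d [0.1746 0.1749 0.1757 0.1759 0.1769] z far 0.18336874877310919 z near nan
face [(0.008, 1), (0.018, 3), (0.022, 1)]
base front [0.0495 0.0525 0.057 ]
[(0.54, [169.4, 284.5])]
top [(0.14, 5), (0.145, 16), (0.15, 12), (0.155, 19), (0.16, 9), (0.165, 5)]
max d [0.1656 0.166  0.1668 0.1672 0.168 ] z far 0.1845285698471561 z near nan
face [(0.004, 2), (0.006, 2), (0.008, 2)]
base front 0
[(0.56, [177.8, 348.6])]<stdin>:9: RuntimeWarning: Mean of empty slice.
  ret = ret.dtype.type(ret / rcount)
```

View pics/v5.png

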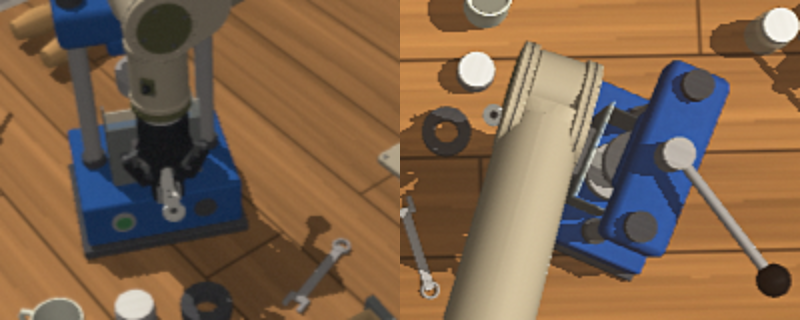

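v5: the head ring is at (173,211) left and (492,115) right. The distances suggest the bar may be a few mm short of the stop, so I'll look behind the guard.

```bash
python3 - <<'E'
from bar import *
a=np.radians(24.4);w=np.array([np.sin(a),np.cos(a)]);t=np.array([w[1],-w[0]])
def px(c,p):
    M=np.linalg.inv(np.array(c["cam_to_world"]));x=M@np.append(p,1);return np.array([c["cx"]+c["fx"]*x[0]/-x[2],c["cy"]-c["fy"]*x[1]/-x[2]])
ims=[]
for n in("top","scene"):
    c=camera(n);P=cloud(c);im=np.ascontiguousarray(c["color"][...,::-1])
    big=cv2.resize(im,None,fx=8,fy=8,interpolation=cv2.INTER_CUBIC)
    for d,col in((.0085,(0,0,255)),(.0085-.084,(0,255,0)),(.0085+.139,(255,0,255))):
        u=px(c,np.append(w*d+t*.575,.183))*8+4;cv2.circle(big,tuple(int(v) for v in u),4,col,-1)
    u=px(c,np.append(w*(-.03)+t*.575,.183)) if n=="top" else px(c,np.append(w*.12+t*.575,.183))
    x,y=(u*8).astype(int);ims.append(big[y-220:y+220,x-190:x+190])
    q=P.reshape(-1,3);q=q[np.isfinite(q).all(1)];d=q[:,:2]@w;s=q[:,:2]@t;z=q[:,2]
    for lo,hi in((.168,.176),(.176,.19),(.19,.215)):
        m=(z>lo)&(z<hi)&(abs(s-.575)<.06)&(d>-.13)&(d<-.005)
        print(n,lo,m.sum(),np.round(np.c_[d[m],s[m],z[m]][::max(1,m.sum()//12)],3).tolist())
cv2.imwrite("pics/v6.png",np.hstack(ims))
E
```

```text
top 0.168 0 []
top 0.176 39 [[-0.012, 0.587, 0.184], [-0.019, 0.586, 0.187], [-0.014, 0.581, 0.186], [-0.013, 0.577, 0.186], [-0.022, 0.581, 0.183], [-0.016, 0.575, 0.19], [-0.013, 0.571, 0.182], [-0.021, 0.574, 0.182], [-0.013, 0.567, 0.189], [-0.022, 0.571, 0.186], [-0.017, 0.566, 0.186], [-0.026, 0.569, 0.188], [-0.024, 0.565, 0.187]]
top 0.19 0 []
scene 0.168 0 []
scene 0.176 0 []
scene 0.19 0 []
```

View pics/v6.png

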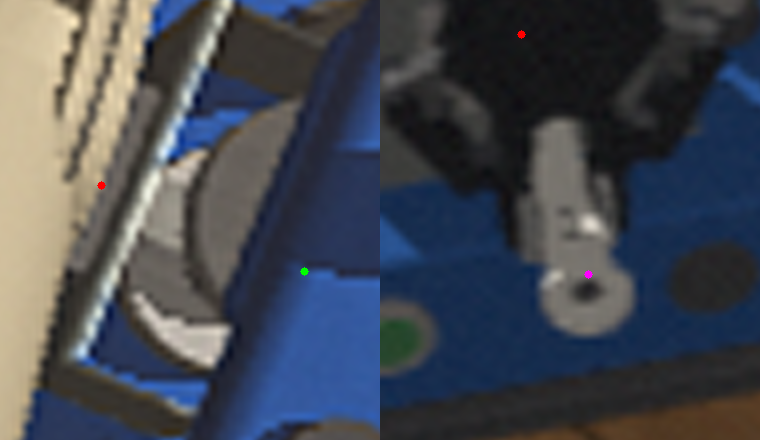

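v6 shows the tip is hidden under the crosshead. The head hole at (587,290) sits slightly outward of its expected home spot at (588,274). While pushing lightly, I'll probe by varying height and yaw to see whether the bar can still advance.

step_arm:
  increments:
    - [0,0,0,0.001,0]
    - [0,0,0,0.0005,0]
    - [0,0,0,0,0]
    - [0,0,0,0,0]

```text
clock: 14.43
position: [0.5696, -0.1387, 0.1665]
ee_rot: [0.594, 0.386, -0.592, 0.385]
ft_force: [6.0, 10.4, -3.6]
grip_width: 0.261
```

step_arm:
  increments:
    - [0,0,0,-0.0015,0]
    - [0,0,0,-0.001,0]
    - [0,0,0,0,0]
    - [0,0,0,0,0]

```text
clock: 14.77
position: [0.5698, -0.1388, 0.1645]
ee_rot: [0.594, 0.386, -0.592, 0.385]
ft_force: [4.7, 10.8, -0.5]
grip_width: 0.26
```

step_arm:
  increments:
    - [0,0,0,0.001,0.015]
    - [0,0,0,0,0]
    - [0,0,0,0,-0.03]
    - [0,0,0,0,0]
    - [0,0,0,0,0.015]
    - [0,0,0,0,0]

```text
clock: 15.27
position: [0.5697, -0.1388, 0.1655]
ee_rot: [0.594, 0.386, -0.591, 0.385]
ft_force: [3.9, 10.9, -0.9]
grip_width: 0.262
```

No advance in any direction, so the contact is solid. My window estimate came from the base front, and v5 shows the base has a protruding dark plinth. I'll check that.

```bash
python3 - <<'E'
from bar import *
a=np.radians(24.4);w=np.array([np.sin(a),np.cos(a)]);t=np.array([w[1],-w[0]])
for n in("scene","top"):
    c=camera(n);P=cloud(c);q=P.reshape(-1,3);q=q[np.isfinite(q).all(1)];d=q[:,:2]@w;s=q[:,:2]@t;z=q[:,2]
    for lo,hi in((.006,.013),(.013,.02),(.02,.026),(.03,.1)):
        m=(z>lo)&(z<hi)&(abs(s-.575)<.16)&(d<.09)&(d>.03)
        if m.sum(): print(n,lo,m.sum(),"d",np.percentile(d[m],[5,50,95]),"lat",np.percentile(s[m],[2,98]))
    for z0 in np.arange(.15,.27,.01):
        m=(z>z0)&(z<z0+.01)&(abs(s-.575)<.036)&(d<.035)&(d>-.01)
        if m.sum()>3: print(n,"z",round(z0,2),m.sum(),np.percentile(d[m],[5,50,95]))
E
```

```text
scene 0.006 114 d [0.0574 0.0617 0.0656] lat [0.4407 0.7146]
scene 0.013 279 d [0.0464 0.0567 0.065 ] lat [0.4367 0.7183]
scene 0.02 127 d [0.0442 0.0526 0.0638] lat [0.4354 0.7101]
scene 0.03 1012 d [0.0485 0.0524 0.0579] lat [0.4489 0.7066]
scene z 0.15 5 [0.0159 0.0184 0.0192]
scene z 0.16 6 [0.0165 0.0183 0.0221]
scene z 0.2 7 [0.0079 0.0103 0.0164]
scene z 0.21 5 [0.0065 0.0074 0.0081]
scene z 0.22 6 [0.0051 0.0068 0.0077]
scene z 0.23 7 [0.0033 0.0063 0.0097]
scene z 0.24 5 [0.0058 0.0065 0.0095]
scene z 0.25 4 [0.0035 0.0058 0.007 ]
top z 0.19 6 [0.003  0.006  0.0068]
top z 0.2 65 [0.003  0.007  0.0111]
top z 0.21 10 [0.0025 0.0029 0.0035]
top z 0.22 9 [0.0024 0.0032 0.0035]
top z 0.23 13 [0.002  0.0024 0.0034]
top z 0.24 11 [0.0023 0.0028 0.0032]
top z 0.25 10 [0.0024 0.0025 0.0029]
top z 0.26 28 [-0.0001  0.0013  0.0028]
```

The plinth front is at d = 0.062 m, which puts the window at 0.019; the block face measured directly is at 0.0184. Home is then at TCP 0.1095 m, against 0.1090 measured. The head end is expected at 0.1745 and measured at 0.1757. The contact is the stop, so I'll hand in.

```bash
python3 -c "
from h import *
o=monitor.get_obs();print(o['clock'],o['position'],o['ft_force'],o['grip_width']);print(ticket.hand_in())"
```

```text
15.3667 [ 0.56978132 -0.13880572  0.16549174] [ 4.48431656 10.63682263 -1.65885104] 0.26332535173687605
the job is handed in; nothing more can be done
None
```

I pulled the top drawer out about 185 mm and took out the brace bar. I fed its plain end through the press window until it met solid resistance, which I take to be the stop. I handed the job in at about 15.4 s, still gripping the bar at 60 N set grip, level, and pushing with about 12 N.

- **Contact:** The force was straight along the feed, and the bar did not advance when I shifted height or yaw slightly.
- **Distances:** My first estimate said the bar was 4 to 10 mm short, because it took the base's blue face as its front instead of the protruding plinth. In the scene camera, using the plinth and the guide block face, the home position agrees within about 1 mm. The top camera's few points on the block put it several mm farther back, which I did not resolve.
- **Not seen directly:** The tip itself was hidden under the crosshead, so the contact with the stop rests on force and geometry.
- **Level:** The bar's height stayed at about 180 mm, with a droop of about 0.5° when last measured before it entered the window.
- **Bystanders:** The spanner, tin, mug and ring looked undisturbed in the last pictures. The hammer was last seen unmoved after the drawer was opened.

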